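# Pack the kit tray for the next cable

## Task

Pack the blue kit tray for the next cable: stand the green solder reel, the black cable gland, the grey connector hood and the orange terminal block upright in the pockets made for them, each resting on the floor of its own pocket (large round, small round, wide rectangle, narrow rectangle). Set them down without dropping them. The red solder reel and the brass gland belong to another job: leave them standing where they are.

Things in the scene. Friction and masses are not known exactly. Their poses are not given: they have to be found in the camera images.
- reel_green: Solder reel with GREEN round flanges and silver winding, upright cylinder 56 mm in diameter and 48 mm high, about 250 g; belongs in the kit. Origin: centre of its underside, z up along the reel's axis. Stands loose on the bench.
- gland_black: BLACK plastic cable gland standing on its hexagonal lock nut, 50 mm high: a hexagon 40 mm across flats (46 mm across corners) from 0 to 8 mm and again from 16 to 40 mm above its foot, 32 mm thread between, low round dome on top; about 45 g; belongs in the kit. Origin: centre of its underside, z up; two of the six flats face its +x and -x. Stands loose on the bench.
- hood: GREY metal connector hood: rectangular body 73 mm (its x) by 42 mm (its y), 46 mm high, with a 76 x 44 mm foot rim 10 mm high and, on top, a round black cable outlet 25 mm in diameter reaching 62 mm; a steel stud sticks out at either x end; about 160 g; belongs in the kit. Origin: centre of its underside, z up. Stands loose on the bench.
- block: ORANGE six-way screw terminal block, 72 mm (its x) long, 32 mm high; 28 mm wide (its y) up to 18 mm height, 24 mm wide above that; six screws in a row along the top; about 60 g; belongs in the kit. Origin: centre of its underside, z up. Stands loose on the bench.
- reel_red: LOOK-ALIKE, not in this kit: solder reel with RED flanges, otherwise like the green one (56 mm diameter, 48 mm high). Origin: centre of its underside, z up. Stands loose on the bench.
- gland_brass: LOOK-ALIKE, not in this kit: cable gland of BRASS (yellow metal), same shape and size as the black one, 120 g. Origin: centre of its underside, z up. Stands loose on the bench.
- nest_reel: Nest for the solder reel: black moulded plastic block 104 x 104 x 24 mm, one of four filling a fixed navy-blue tray (222 x 222 mm, rim 30 mm above bench) two by two, in any order, same yaw. Underside 4 mm, top 28 mm above bench. One centred yellow-floored pocket, 10 mm deep (floor 14 mm above the underside): large round, 74 mm in diameter. Origin: centre of the block's underside, z up.
- nest_gland: Nest for the cable gland: black moulded plastic block 104 x 104 x 24 mm, one of four filling a fixed navy-blue tray (222 x 222 mm, rim 30 mm above bench) two by two, in any order, same yaw. Underside 4 mm, top 28 mm above bench. One centred yellow-floored pocket, 10 mm deep (floor 14 mm above the underside): small round, 56 mm in diameter. Origin: centre of the block's underside, z up.
- nest_hood: Nest for the connector hood: black moulded plastic block 104 x 104 x 24 mm, one of four filling a fixed navy-blue tray (222 x 222 mm, rim 30 mm above bench) two by two, in any order, same yaw. Underside 4 mm, top 28 mm above bench. One centred yellow-floored pocket, 10 mm deep (floor 14 mm above the underside): wide rectangle, 92 (x) x 60 (y) mm. Origin: centre of the block's underside, z up.
- nest_block: Nest for the terminal block: black moulded plastic block 104 x 104 x 24 mm, one of four filling a fixed navy-blue tray (222 x 222 mm, rim 30 mm above bench) two by two, in any order, same yaw. Underside 4 mm, top 28 mm above bench. One centred yellow-floored pocket, 10 mm deep (floor 14 mm above the underside): narrow rectangle, 88 (x) x 44 (y) mm. Origin: centre of the block's underside, z up.
Things that resemble listed ones, but are neither listed nor needed, are in the scene too. What is shaped like the gland_brass but purple is not meant. Leave any purple look-alike of the block alone.

How it is judged:
At the end, for the whole second after the job is handed in: Green reel and black gland within 14 mm, grey hood and orange block within 16 mm of the centre of their own pockets, underside within 4 mm of the pocket floor, upright within 0.12 rad, released and at rest; red reel and brass gland upright and within 30 mm of their starts (horizontal distance between reel_green and nest_reel below 0.014 m and z of reel_green in the frame of nest_reel below 0.018 m and angle between each of reel_green, gland_black, hood, block, reel_red, gland_brass's own z axis and vertical below 0.12 rad and linear speed of each of reel_green, gland_black, hood, block below 0.02 m/s and contact force between each of reel_green, gland_black, hood, block and the fingers below 0.05 N and horizontal distance between gland_black and nest_gland below 0.014 m and z of gland_black in the frame of nest_gland below 0.018 m and horizontal distance between hood and nest_hood below 0.016 m and z of hood in the frame of nest_hood below 0.018 m and horizontal distance between block and nest_block below 0.016 m and z of block in the frame of nest_block below 0.018 m and distance of each of reel_red, gland_brass from where it was at the start of the episode below 0.03 m); the robot touches nothing.
It fails at once if the red solder reel, which belongs to another job, was moved more than 30 mm or tipped (distance of reel_red from where it was at the start of the episode above 0.03 m or angle between reel_red's own z axis and vertical above 0.3 rad).
It fails at once if the brass gland, which belongs to another job, was moved more than 30 mm or tipped (distance of gland_brass from where it was at the start of the episode above 0.03 m or angle between gland_brass's own z axis and vertical above 0.3 rad).
It fails at once if a kit part was dropped (loose and faster than 0.7 m/s: a fall of over 25 mm) ((linear speed of reel_green above 0.7 m/s and contact force between reel_green and the fingers below 0.05 N) or (linear speed of gland_black above 0.7 m/s and contact force between gland_black and the fingers below 0.05 N) or (linear speed of hood above 0.7 m/s and contact force between hood and the fingers below 0.05 N) or (linear speed of block above 0.7 m/s and contact force between block and the fingers below 0.05 N)).
It also fails if it takes over 109 s, if anything falls off the work surface, if the arm or the gripper's body presses on something with over 40 N, if the wrist force passes 120 N, or if a joint passes its speed limit or range.

## Robot

A 7-joint arm with a two-finger parallel gripper is mounted at the origin on the work surface. World frame = base frame: x ahead of the robot, y to its left, z up, the work surface at z = 0. Lengths are in m, angles in rad, forces in N, time in s.
With the tool pointing down it reaches from about 0.4 to 0.85 m from the base axis. Payload 4.5 kg.
Tool frame: the origin (TCP) lies midway between the tips of the shut fingers; the grasp point (between the pads) lies 19 mm behind it; z points along the fingers, y is the line along which they close (so a half turn about z gives the same grasp; the last joint's range is limited). The gripper opens to 85 mm and grips with 20 to 120 N. Pads are 22 mm wide; open, the fingers measure 114 mm over their backs; the gripper's body (76 mm by 85 mm) begins 54 mm behind the grasp point. The pads swing forward as they close: fully open they stand 13 mm farther back than shut.
Start: joints at [1.17, 0.689, -0.195, 1.565, 0.157, 0.902, -0.215], TCP at [0.263, -0.567, 0.231] pointing down, gripper open.
Joint ranges: [-3.01, 3.01], [-0.46, 2.08], [-1.47, 1.51], [0.13, 2.56], [-1, 4.14], [0.04, 2.09], [-2.66, 2.66]. Speed limits (rad/s): [2.57, 2.57, 3.14, 3.14, 3.14, 3.14, 3.14].

## Interface

Orientations are given as a unit quaternion [w, x, y, z].
In Python, from rig import sensors, viewer, job gives the robot as it stands.
- The arm moves only by the tool servo_tool, never from a script. Its argument "moves" is a list that holds one entry, the list of rows, each a list of 7 numbers: the shift along the tool's x, y, z in cm, then the turn, a rotation vector about the tool's x, y, z in degrees, then the opening, from 0 (shut) to 1 (fully open). A call has exactly 5 rows; each row is the pose to reach, as a shift and turn from the pose commanded when the call began, along the tool's axes at that moment; what a row does not reach only later rows make up. A row lasts 1/8 s, in which the tool goes at most 62.5 mm and 10.7 degrees, less where a joint would pass 70% of its speed; a pose out of reach is approached as far as the arm can. A call with a gripper value outside its range is refused whole. The fingers move at their own pace and stop on an object; "newtons" is the grip in N (left out, the last holds). Time passes only in rows, so rows that repeat a pose let the fingers close, or fill a call up. It gives the time, the measured TCP pose, the force, the opening and the grip force at its end, in the units of the state.
- sensors.sense(): the state, without advancing time (a new reading comes with each control period).
- viewer.snapshot(name): name is "scene" or "top" or "wrist"; returns (picture, depth): 384x512x3 uint8, red, green, blue; 384x512 float32, m along the optical axis (not along the pixel's ray), 0 where there is no reading.
- viewer.camera_params(name): a dict with "camera_matrix" (3x3 intrinsics, pixels), "R" (3x3) and "t" (3): a world point X has camera coordinates R X + t. Camera axes: x right, y down, z forward; pixel columns grow to the right and rows downward; lengths in m; the calibration is good to about 2 mm. A picture is of the moment at which its call begins: read the wrist's pose just before it. camera_params takes no time and is no camera call; for the wrist camera it gives the pose at the moment of the call.
- job.hand_in(): hands the job in; it is judged then, once.
The state is a dict: "clock": time; "qpos": joint angles; "qd": joint speeds; "effort": joint torques, N m; "eef_pos": TCP position; "tool_rot": TCP orientation; "contact_force": force on the tool from outside, world axes, zero at the start; "moment": the same for the moment, N m; "finger_gap": opening from 0.0 (shut) to 1.0 (fully open); "grip_force": force on a finger pad.
Only numpy, scipy, OpenCV 4.12 (cv2) and the standard library are available. Lean on these libraries where they do the work, as an engineer would, in place of code of your own. Each camera call takes 0.05 s, during which the arm holds its last target. There are 200 camera calls.

## Working session

There is one attempt and no reset: what is moved stays moved. The work goes in short steps, Python scripts to look and compute and a tool call to move; the robot and the scene stay as the last step left them, time stands still between calls to the robot, and variables do not carry over. Pictures are saved under pics/ and viewed, at most 14 in all, crops included, and the job is handed in when it is done.

Besides the shell and the picture viewer there is one more tool, called by a JSON object that holds its "name" and its "arguments", one argument or row to a line. servo_tool: Moves the arm, as the interface text tells. Its arguments: {"type":"object","properties":{"moves":{"type":"array","items":{"type":"array","items":{"type":"array","items":{"type":"number"}}}},"newtons":{"type":"number"}},"required":["moves"]}

```bash
ls; mkdir -p pics
python3 - <<'E'
from rig import sensors, viewer
import cv2,numpy as np
for n in("top","scene"):
    p,d=viewer.snapshot(n); cv2.imwrite(f"pics/{n}0.png",cv2.resize(p[:,:,::-1],(800,600),interpolation=cv2.INTER_CUBIC)); c=viewer.camera_params(n)
    np.savez(f"{n}0.npz",p=p,d=d,**c); print(n,c)
print(sensors.sense())
E
```

```text
pics
top {'camera_matrix': array([[395.55513134,   0.        , 252.64322796],
       [  0.        , 395.55513134, 194.05912491],
       [  0.        ,   0.        ,   1.        ]]), 'R': array([[-0.00393146, -0.99998703,  0.0032371 ],
       [-0.98737182,  0.00336916, -0.15838415],
       [ 0.15837119, -0.0038189 , -0.98737226]]), 't': array([9.34135642e-04, 5.28308816e-01, 1.00415398e+00])}
scene {'camera_matrix': array([[361.32249458,   0.        , 252.52407028],
       [  0.        , 361.32249458, 182.5295024 ],
       [  0.        ,   0.        ,   1.        ]]), 'R': array([[ 0.77657955,  0.62999244,  0.00580754],
       [ 0.48934928, -0.59735425, -0.63537798],
       [-0.39681417,  0.49626346, -0.77217944]]), 't': array([-0.4261474 , -0.22861823,  1.25983122])}
{'clock': 0.1, 'qpos': array([ 1.16979493,  0.68994187, -0.19450889,  1.56627411,  0.15728649,
        0.90252578, -0.21510887]), 'qd': array([ 0.00014469, -0.00176058,  0.00157707, -0.00173196, -0.00043246,
        0.00131784, -0.00051342]), 'effort': array([-4.03730039e-03, -5.40603912e+01, -1.27154812e+00, -1.58986312e+01,
        9.47121705e-03,  4.39165713e-03, -2.75587860e-05]), 'eef_pos': array([ 0.26296437, -0.56630976,  0.23052884]), 'tool_rot': array([-8.43386510e-04,  9.76455127e-01,  2.15718826e-01, -2.50786961e-04]), 'contact_force': array([0.13131061, 0.74637617, 0.20390832]), 'moment': array([ 0.02430566, -0.0097012 , -0.03590958]), 'grip_force': 0.0, 'finger_gap': 0.9974126510771714}
```

View pics/top0.png

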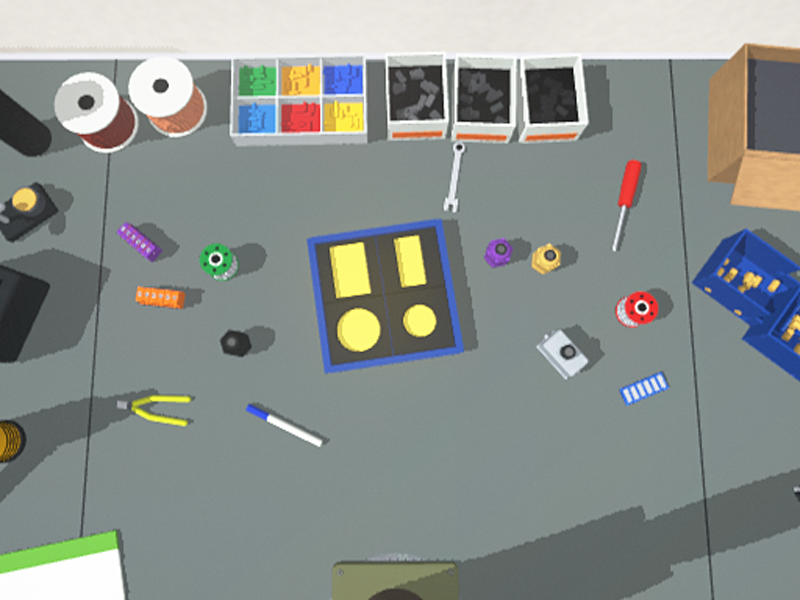

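View pics/scene0.png

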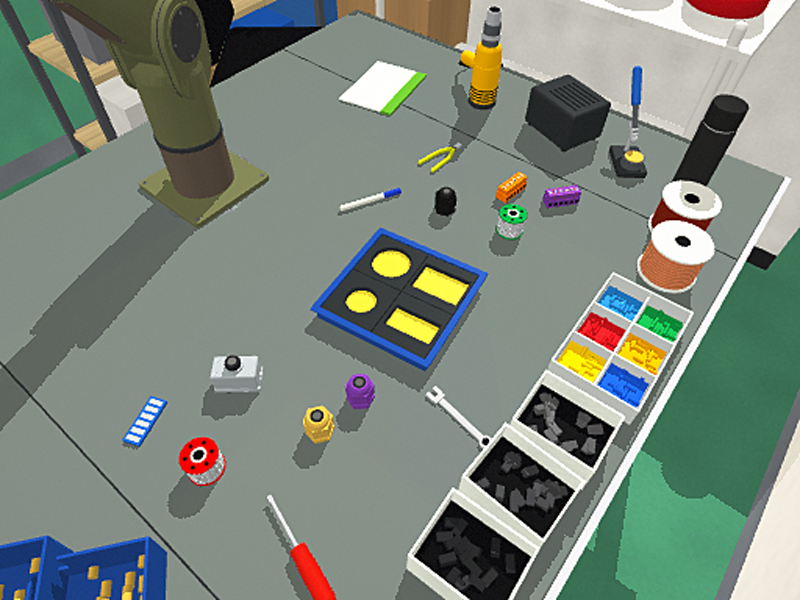

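The views show these candidates (top-view pixels, 800x600):
- **Reels:** green (217,260), red (638,309).
- **Glands:** black (236,343), brass (547,257), purple (498,250).
- **Blocks:** orange (160,297), purple (138,241), blue/white DIP (644,388).
- **Hood:** grey (563,352).
- **Nests:** wide rectangle upper left (350,270), narrow rectangle upper right (410,260), large round lower left (358,328), small round lower right (419,320).

I choose green reel, black gland, grey hood and orange block. Next I measure them and check them in a close crop.

```bash
cat > h.py <<'E'
import numpy as np,cv2
def world(d,c):
    K,R,t=c["camera_matrix"],c["R"],c["t"]; v,u=np.indices(d.shape)
    P=np.stack([(u-K[0,2])/K[0,0]*d,(v-K[1,2])/K[1,1]*d,d],-1)
    return (P-t)@R
def quad(xy):
    (c,s,a)=cv2.minAreaRect((xy*1000).astype(np.float32)); return np.round(c,1),np.round(s,1),round(a,1)
E
python3 - <<'E'
from h import *
for n in("top","scene"):
    f=np.load(n+"0.npz"); W=world(f["d"],f); z=W[...,2]; k=512/800
    print(n,"bench z",np.median(z[(f["d"]>0)&(abs(z)<.02)]))
    m=((z>.010)&(z<.1)&(f["d"]>0)).astype(np.uint8)
    l,lab,st,ce=cv2.connectedComponentsWithStats(m)
    for i in range(1,l):
        if 60<st[i,4]<9000:
            q=W[lab==i]
            if abs(q[:,1].mean())>.55 or not .2<q[:,0].mean()<.8: continue
            zt=np.percentile(q[:,2],97); 
            b=q[q[:,2]>zt-.006]
            print(np.round(ce[i]/k),st[i,4],"ztop %.3f"%zt,"all",*quad(q[:,:2]),"top",*quad(b[:,:2]),f["p"][lab==i].mean(0).astype(int))
f=np.load("top0.npz"); W=world(f["d"],f); hsv=cv2.cvtColor(f["p"],cv2.COLOR_RGB2HSV)
y=cv2.inRange(hsv,(22,100,100),(35,255,255)); l,lab,st,ce=cv2.connectedComponentsWithStats(y)
for i in range(1,l):
    if st[i,4]>150: q=W[lab==i]; print("yellow",np.round(ce[i]/k),st[i,4],np.median(q[:,2]).round(4),quad(q[:,:2]))
b=cv2.inRange(hsv,(105,150,60),(125,255,255)); b[:,:190]=0;b[:,305:]=0;b[:130]=0;b[250:]=0
q=W[(b>0)&(abs(W[...,2]-.03)<.004)]; print("tray",quad(q[:,:2]),np.median(q[:,2]))
p=f["p"][130:270,60:450,::-1]
cv2.imwrite("pics/crop1.png",np.vstack([cv2.resize(p[:,0:130],None,fx=4,fy=4,interpolation=2)[:, :520],cv2.resize(p[:,240:370],None,fx=4,fy=4,interpolation=2)])[:1120] if 0 else np.hstack([cv2.resize(p[:,0:125],None,fx=3.2,fy=3.2,interpolation=2),cv2.resize(p[:,240:365],None,fx=3.2,fy=3.2,interpolation=2)]))
E
```

```text
top bench z 0.0011676973351799514
[627. 192.] 345 ztop 0.029 all [ 708.5 -408.1] [ 26.4 171. ] 72.5 top [ 747.2 -420.4] [21.  83.4] 74.7 [222  89  87]
[383. 296.] 7680 ztop 0.033 all [545.8  18.5] [238.6 238.5] 8.5 top [545.8  18.3] [238.6 238. ] 8.5 [129 132 109]
[138. 241.] 300 ztop 0.037 all [642.9 448.4] [75.7 28.3] 50.7 top [642.6 448. ] [74.6 24.1] 50.3 [150  96 178]
[498. 252.] 226 ztop 0.054 all [ 619.3 -180.6] [39.6 45. ] 71.1 top [ 619.  -180.4] [31.1 32.3] 36.9 [127  81 164]
[217. 261.] 404 ztop 0.053 all [603.7 304.3] [54.5 53.7] 63.7 top [603. 304.] [53.7 53.9] 17.6 [ 89 164 111]
[546. 258.] 239 ztop 0.054 all [ 608.1 -263.8] [39.9 44.6] 23.0 top [ 607.8 -264. ] [33.6 29.9] 26.9 [201 173 100]
[159. 297.] 315 ztop 0.036 all [542.6 405.4] [73.1 27.6] 84.2 top [543.8 405.5] [72.7 24.5] 83.4 [234 142  73]
[637. 309.] 439 ztop 0.052 all [ 518.  -414.5] [55.  53.7] 85.8 top [ 518.  -414.9] [54.  54.2] 79.9 [209 100 101]
[234. 343.] 242 ztop 0.054 all [462.2 270.9] [45.2 39.9] 78.0 top [462.9 270.3] [30.4 32.4] 58.3 [59 61 60]
[562. 354.] 550 ztop 0.064 all [ 442.5 -284.6] [81.
[... 1525 characters left out ...]
 748.8 -419.6] [21.2 80.9] 72.2 [235  64  53]
yellow [309.  84.] 172 0.0187 (array([662.2, 101. ]), array([627.6,  59.9]), 12.7)
yellow [343. 117.] 434 0.0189 (array([632.6,  68.2]), array([550.7,  73.7]), 5.9)
yellow [409. 260.] 542 0.0195 (array([507.7, -25.9]), array([ 54.9, 290.6]), 89.4)
yellow [349. 270.] 770 0.0196 (array([497.3,  60.5]), array([285.7,  64.1]), 10.5)
yellow [419. 320.] 357 0.0196 (array([444., -35.]), array([ 55.2, 171. ]), 82.9)
yellow [358. 329.] 621 0.0196 (array([450.5,  30.7]), array([169. ,  73.7]), 41.0)
yellow [160. 408.] 310 0.0097 (array([349.3, 226.1]), array([445.8,  49.8]), 89.2)
tray (array([547.2,  17.7]), array([235.2, 236.2]), 8.4) 0.03085040511446925
```

View pics/crop1.png

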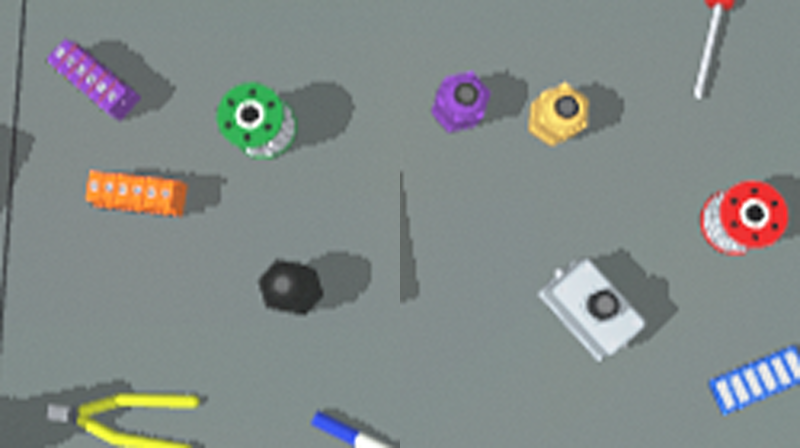

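The crop confirms the choice: green reel (250,112), black gland (290,287), orange block (137,192) and grey hood with a black outlet (603,305). Sizes and heights agree with the description, so I write the move helper and check the pocket centres.

```bash
cat >> h.py <<'E'
from scipy.spatial.transform import Rotation as Ro
OBJ=dict(hood=(445,-284.4,40.5),reel=(605,304,0),gland=(464.2,270.1,48.4),block=(545,405.8,84))  # mm, deg
c8,s8=np.cos(np.radians(8.5)),np.sin(np.radians(8.5)); 
NEST={k:(546.6+52*(a*c8-b*s8),18.3+52*(a*s8+b*c8)) for k,a,b in(("hood",1,1),("block",1,-1),("reel",-1,1),("gland",-1,-1))}
def plan(x,y,z,phi):
    "x,y mm, TCP z mm, phi = world yaw of tool x, deg -> shift cm / rotvec deg in tool axes"
    from rig import sensors
    s=sensors.sense(); w,a,b,c=s["tool_rot"]; R=Ro.from_quat([a,b,c,w])
    f=np.radians(phi); T=Ro.from_matrix(np.array([[np.cos(f),np.sin(f),0],[np.sin(f),-np.cos(f),0],[0,0,-1]]))
    print("shift",np.round(R.inv().apply(np.array([x,y,z])/10-s["eef_pos"]*100),2),"turn",np.round((R.inv()*T).as_rotvec(degrees=True),1),
      "| at",np.round(s["eef_pos"]*1000,1),"yaw %.1f"%np.degrees(np.arctan2(*R.as_matrix()[1::-1,0])),"q7 %.2f gap %.3f grip %.1f t %.1f"%(s["qpos"][6],s["finger_gap"],s["grip_force"],s["clock"]))
E
python3 - <<'E'
from h import *
for n in("top","scene"):
    f=np.load(n+"0.npz"); W=world(f["d"],f); hsv=cv2.cvtColor(f["p"],cv2.COLOR_RGB2HSV)
    y=cv2.inRange(hsv,(22,100,100),(35,255,255)); y[abs(W[...,2]-.019)>.006]=0; y[np.hypot(W[...,0]-.5466,W[...,1]-.018)>.16]=0
    l,lab,st,ce=cv2.connectedComponentsWithStats(y)
    for i in range(1,l):
        if st[i,4]>150: print(n,quad(W[lab==i][:,:2]))
print({k:np.round(v,1) for k,v in NEST.items()})
plan(445,-284.4,180,40.5)
E
```

```text
top (array([607. , -26.3]), array([87.2, 43.8]), 8.2)
top (array([591.7,  77.8]), array([91.5, 61.8]), 8.2)
top (array([502.3, -42.2]), array([53.8, 53.7]), 43.7)
top (array([487. ,  62.6]), array([70. , 72.5]), 89.9)
scene (array([483.7,  66.6]), array([68.7, 66.7]), 3.5)
scene (array([591.3,  80.7]), array([91.5, 59.9]), 8.8)
scene (array([501.3, -38.3]), array([54.8, 47.9]), 23.5)
scene (array([605.6, -23.1]), array([86.3, 39.8]), 9.6)
{'hood': array([590.3,  77.4]), 'block': array([605.7, -25.4]), 'reel': array([487.5,  62. ]), 'gland': array([502.9, -40.8])}
shift [ 28.39 -17.89   5.08] turn [ -0.1  -0.  -15.6] | at [ 263.  -566.3  230.5] yaw 24.9 q7 -0.22 gap 0.997 grip 0.0 t 0.1
```

Positions agree. Moving to above the hood.

{"name": "servo_tool", "arguments": {
  "moves": [
    [[5.7,-3.6,1.0,0,0,-3.1,1],[11.4,-7.2,2.0,0,0,-6.2,1],[17.0,-10.7,3.0,0,0,-9.3,1],[22.7,-14.3,4.0,0,0,-12.5,1],[28.4,-17.9,5.1,0,0,-15.6,1]]
  ],
  "newtons": 40
}}

```text
clock: 0.72
eef_pos: [0.4318, -0.3056, 0.1842]
tool_rot: [-0.0, 0.938, 0.347, 0.0]
contact_force: [0.1, -0.5, -0.4]
finger_gap: 1.001
grip_force: 0.0
```

{"name": "servo_tool", "arguments": {
  "moves": [
    [[0,0,0,0,0,0,1],[0,0,0,0,0,0,1],[0,0,0,0,0,0,1],[0,0,0,0,0,0,1],[0,0,0,0,0,0,1]]
  ]
}}

```text
clock: 1.35
eef_pos: [0.4305, -0.3081, 0.1846]
tool_rot: [0.0, 0.938, 0.345, -0.0]
contact_force: [-0.0, -0.3, 0.1]
finger_gap: 1.001
grip_force: 0.0
```

Run:
```python
from h import *
from rig import viewer
plan(445,-284.4,14,40.5)
c=viewer.camera_params("wrist"); p,d=viewer.snapshot("wrist"); W=world(d,c); m=(d>0)&(W[...,2]>.008)&(W[...,2]<.07)&(np.hypot(W[...,0]-.445,W[...,1]+.284)<.055)
q=W[m]; print(quad(q[:,:2]), np.percentile(q[:,2],97)); b=q[(q[:,2]>.035)&(q[:,2]<.05)]; print(quad(b[:,:2]),len(b)); b=q[(q[:,2]>.055)]; print(quad(b[:,:2]),len(b))
cv2.imwrite("pics/w1.png",p[:,:,::-1])
```

```text
shift [ 2.64 -0.87 17.06] turn [ 0.   0.  -0.1] | at [ 430.5 -308.1  184.6] yaw 40.4 q7 -0.55 gap 1.001 grip 0.0 t 1.4
(array([ 446.7, -283.1]), array([77.5, 43.1]), 40.1) 0.06214429975288964
(array([ 444.8, -284.9]), array([72.8, 41.6]), 41.2) 3521
(array([ 445.2, -284.8]), array([24.1, 23.8]), 87.9) 758
```

View pics/w1.png

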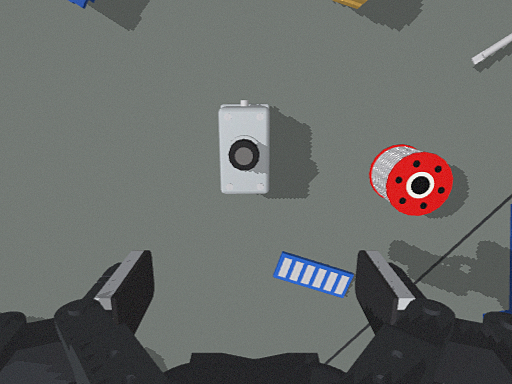

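The wrist view shows the grey hood at (244,150), aligned with the tool, and the wrist measurement agrees (445,-285, top 62 mm). Descending and gripping.

{"name": "servo_tool", "arguments": {
  "moves": [
    [[1.3,-0.5,3.0,0,0,0,1],[2.6,-0.9,7.0,0,0,0,1],[2.6,-0.9,11.5,0,0,0,1],[2.6,-0.9,15.5,0,0,0,1],[2.6,-0.9,17.0,0,0,0,1]]
  ]
}}

```text
clock: 2.02
eef_pos: [0.4439, -0.2831, 0.0127]
tool_rot: [-0.001, 0.938, 0.346, -0.001]
contact_force: [0.4, 1.0, -0.3]
finger_gap: 0.999
grip_force: 0.0
```

{"name": "servo_tool", "arguments": {
  "moves": [
    [[0,0,0,0,0,0,1],[0,0,0,0,0,0,0],[0,0,0,0,0,0,0],[0,0,0,0,0,0,0],[0,0,0,0,0,0,0]]
  ],
  "newtons": 40
}}

```text
clock: 2.65
eef_pos: [0.4456, -0.2841, 0.0159]
tool_rot: [0.001, 0.938, 0.346, 0.001]
contact_force: [-1.0, 0.5, 5.2]
finger_gap: 0.486
grip_force: 41.6
```

{"name": "servo_tool", "arguments": {
  "moves": [
    [[0,0,0,0,0,0,0],[0,0,0,0,0,0,0],[0,0,-0.5,0,0,0,0],[0,0,-1.5,0,0,0,0],[0,0,-3.0,0,0,0,0]]
  ]
}}

```text
clock: 3.28
eef_pos: [0.4447, -0.2835, 0.0453]
tool_rot: [-0.0, 0.938, 0.346, -0.0]
contact_force: [0.4, -0.2, -1.8]
finger_gap: 0.487
grip_force: 40.8
```

```bash
python3 -c "
from h import *
plan(*NEST['hood'],170,8.5)"
```

```text
shift [ 34.52 -17.98 -12.47] turn [-0.  0. 32.] | at [ 444.7 -283.5   45.3] yaw 40.5 q7 -0.67 gap 0.487 grip 40.8 t 3.3
```

Hood held (gap 0.487 is about 41 mm). Carrying it over its nest.

{"name": "servo_tool", "arguments": {
  "moves": [
    [[0.5,0,-4.5,0,0,3,0],[2.5,-1.2,-9,0,0,6,0],[6.5,-3.2,-12.0,0,0,10,0],[11.0,-5.7,-12.5,0,0,13,0],[15.5,-8.1,-12.5,0,0,16,0]]
  ]
}}

```text
clock: 3.9
eef_pos: [0.5109, -0.12, 0.1715]
tool_rot: [0.0, 0.977, 0.211, 0.001]
contact_force: [0.4, -0.3, -2.9]
finger_gap: 0.483
grip_force: 41.2
```

```bash
python3 -c "
from h import *
plan(*NEST['hood'],170,8.5)"
```

```text
shift [ 15.38 -14.7    0.16] turn [ 0.1 -0.1 15.9] | at [ 510.9 -120.   171.5] yaw 24.4 q7 -1.09 gap 0.483 grip 41.2 t 3.9
```

{"name": "servo_tool", "arguments": {
  "moves": [
    [[4,-3.8,0,0,0,4,0],[8.5,-8.1,0,0,0,8.5,0],[12.5,-11.9,0,0,0,13,0],[15.0,-14.3,0,0,0,16,0],[15.4,-14.7,0,0,0,16,0]]
  ]
}}

```text
clock: 4.53
eef_pos: [0.5895, 0.0806, 0.1702]
tool_rot: [-0.001, 0.997, 0.077, 0.001]
contact_force: [-0.3, -1.4, -1.9]
finger_gap: 0.485
grip_force: 41.1
```

{"name": "servo_tool", "arguments": {
  "moves": [
    [[0,0,0,0,0,0,0],[0,0,0,0,0,0,0],[0,0,2,0,0,0,0],[0,0,5,0,0,0,0],[0,0,7,0,0,0,0]]
  ]
}}

```text
clock: 5.15
eef_pos: [0.5884, 0.0742, 0.0986]
tool_rot: [0.0, 0.997, 0.073, -0.001]
contact_force: [0.1, -0.5, -1.6]
finger_gap: 0.483
grip_force: 41.1
```

Run:
```python
from h import *
from rig import viewer
plan(*NEST['hood'],35,8.5)
p,d=viewer.snapshot("wrist"); cv2.imwrite("pics/w2.png",p[:,:,::-1])
```

```text
shift [ 0.25 -0.29  6.36] turn [ 0.   0.1 -0.1] | at [588.4  74.2  98.6] yaw 8.4 q7 -1.57 gap 0.483 grip 41.1 t 5.2
```

View pics/w2.png

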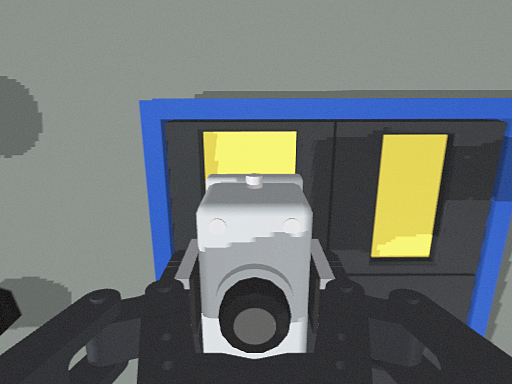

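The hood (stud at (254,180)) lines up with the wide yellow pocket (203–297, 132). Lowering.

{"name": "servo_tool", "arguments": {
  "moves": [
    [[0.2,-0.3,2,0,0,0,0],[0.2,-0.3,4,0,0,0,0],[0.2,-0.3,5.2,0,0,0,0],[0.2,-0.3,5.9,0,0,0,0],[0.2,-0.3,6.2,0,0,0,0]]
  ]
}}

```text
clock: 5.82
eef_pos: [0.591, 0.0795, 0.0375]
tool_rot: [0.0, 0.997, 0.074, 0.0]
contact_force: [0.4, 0.1, -1.8]
finger_gap: 0.488
grip_force: 41.1
```

{"name": "servo_tool", "arguments": {
  "moves": [
    [[0,0,0.05,0,0,0,0],[0,0,0.1,0,0,0,0],[0,0,0.15,0,0,0,0],[0,0,0.2,0,0,0,0],[0,0,0.2,0,0,0,0]]
  ]
}}

```text
clock: 6.45
eef_pos: [0.5908, 0.0796, 0.0356]
tool_rot: [0.0, 0.997, 0.074, 0.0]
contact_force: [-0.0, -0.5, -0.9]
finger_gap: 0.482
grip_force: 41.1
```

{"name": "servo_tool", "arguments": {
  "moves": [
    [[0,0,0.05,0,0,0,0],[0,0,0.1,0,0,0,0],[0,0,0.15,0,0,0,0],[0,0,0.2,0,0,0,0],[0,0,0.2,0,0,0,0]]
  ]
}}

```text
clock: 7.08
eef_pos: [0.5907, 0.0796, 0.0339]
tool_rot: [0.0, 0.997, 0.074, 0.0]
contact_force: [-1.3, 0.8, 4.4]
finger_gap: 0.486
grip_force: 41.6
```

Contact at 4.4 N. Releasing and rising.

{"name": "servo_tool", "arguments": {
  "moves": [
    [[0,0,0,0,0,0,0.7],[0,0,0,0,0,0,0.7],[0,0,0,0,0,0,0.7],[0,0,-1,0,0,0,0.7],[0,0,-4,0,0,0,0.7]]
  ]
}}

```text
clock: 7.7
eef_pos: [0.5897, 0.0794, 0.0732]
tool_rot: [0.0, 0.997, 0.074, -0.001]
contact_force: [-0.0, -0.1, 0.0]
finger_gap: 0.705
grip_force: 0.0
```

{"name": "servo_tool", "arguments": {
  "moves": [
    [[0,0,-3,0,0,0,0.7],[0,0,-6,0,0,0,0.7],[0,0,-9,0,0,0,1],[0,0,-11,0,0,0,1],[0,0,-11,0,0,0,1]]
  ]
}}

```text
clock: 8.32
eef_pos: [0.592, 0.0797, 0.1856]
tool_rot: [-0.0, 0.997, 0.074, 0.002]
contact_force: [-0.2, -0.4, -0.1]
finger_gap: 1.002
grip_force: 0.0
```

Run:
```python
from h import *
from rig import viewer
plan(605,304,160,100)
c=viewer.camera_params("top");p,d=viewer.snapshot("top"); W=world(d,c); z=W[...,2]
b=W[(z>.055)&(z<.07)&(np.hypot(W[...,0]-.59,W[...,1]-.078)<.04)]; print("hood top46",quad(b[:,:2]),len(b))
b=W[(z>.074)&(z<.1)&(np.hypot(W[...,0]-.59,W[...,1]-.078)<.04)]; print("outlet",quad(b[:,:2]),np.median(b[:,2]),len(b))
```

```text
shift [  4.59 -21.99   2.58] turn [  0.2  -0.2 -91.5] | at [592.   79.7 185.6] yaw 8.5 q7 -1.58 gap 1.002 grip 0.0 t 8.3
hood top46 (array([0., 0.]), array([0., 0.]), 0.0) 0
outlet (array([0., 0.]), array([0., 0.]), 0.0) nan 0
  return _methods._mean(a, axis=axis, dtype=dtype,
  ret = ret.dtype.type(ret / rcount)
```

Occluded by the arm, so I check that later. Reel next, keeping the yaw.

{"name": "servo_tool", "arguments": {
  "moves": [
    [[1,-5,0,0,0,0,1],[2,-10,0.5,0,0,0,1],[3,-15,1.0,0,0,0,1],[4,-20,2,0,0,0,1],[4.6,-22,2.5,0,0,0,1]]
  ]
}}

```text
clock: 9.0
eef_pos: [0.6013, 0.3085, 0.1563]
tool_rot: [-0.001, 0.997, 0.077, -0.002]
contact_force: [-0.9, 0.1, -0.1]
finger_gap: 0.998
grip_force: 0.0
```

{"name": "servo_tool", "arguments": {
  "moves": [
    [[0,0,0,0,0,0,1],[0,0,0,0,0,0,1],[0,0,0,0,0,0,1],[0,0,0,0,0,0,1],[0,0,0,0,0,0,1]]
  ]
}}

```text
clock: 9.62
eef_pos: [0.6039, 0.3034, 0.1588]
tool_rot: [0.0, 0.997, 0.074, 0.0]
contact_force: [-0.3, 0.0, -0.2]
finger_gap: 0.999
grip_force: 0.0
```

```bash
cat >> h.py <<'E'
def near(n,x,y,z0,z1,r=.05):
    from rig import viewer
    c=viewer.camera_params(n);p,d=viewer.snapshot(n); W=world(d,c); z=W[...,2]
    b=W[(d>0)&(z>z0)&(z<z1)&(np.hypot(W[...,0]-x,W[...,1]-y)<r)]; print(n,quad(b[:,:2]) if len(b) else "", "z %.4f n %d"%(np.median(b[:,2]) if len(b) else 0,len(b)))
    return p
E
python3 - <<'E'
from h import *
plan(605,304,14,8.5)
near("wrist",.605,.304,.04,.06)
near("top",.59,.078,.055,.07)
near("top",.59,.078,.074,.095)
E
```

```text
shift [ 0.11 -0.05 14.48] turn [ 0. -0. -0.] | at [603.9 303.4 158.8] yaw 8.5 q7 -1.87 gap 0.999 grip 0.0 t 9.6
wrist (array([605.5, 304.1]), array([55.1, 54.8]), 49.9) z 0.0475 n 3927
top (array([587.9,  80.2]), array([74.7, 42.3]), 8.7) z 0.0649 n 361
top (array([587.2,  80.3]), array([23.4, 20.7]), 0.5) z 0.0808 n 73
```

Hood is seated (top at 64 mm, within 3 mm of centre). Grasping the reel.

{"name": "servo_tool", "arguments": {
  "moves": [
    [[0.1,0,4,0,0,0,1],[0.1,0,8,0,0,0,1],[0.1,0,11.5,0,0,0,1],[0.1,0,13.8,0,0,0,1],[0.1,0,14.5,0,0,0,1]]
  ]
}}

```text
clock: 10.4
eef_pos: [0.604, 0.3038, 0.0122]
tool_rot: [0.0, 0.997, 0.074, -0.001]
contact_force: [0.3, 0.9, -0.1]
finger_gap: 1.001
grip_force: 0.0
```

{"name": "servo_tool", "arguments": {
  "moves": [
    [[0,0,0,0,0,0,1],[0,0,0,0,0,0,0],[0,0,0,0,0,0,0],[0,0,0,0,0,0,0],[0,0,0,0,0,0,0]]
  ]
}}

```text
clock: 11.02
eef_pos: [0.6057, 0.3045, 0.0151]
tool_rot: [-0.0, 0.997, 0.074, 0.001]
contact_force: [-1.3, -0.2, 6.8]
finger_gap: 0.643
grip_force: 43.1
```

{"name": "servo_tool", "arguments": {
  "moves": [
    [[0,0,0,0,0,0,0],[0,0,0,0,0,0,0],[0,0,-0.5,0,0,0,0],[0,0,-1.5,0,0,0,0],[0,0,-3.0,0,0,0,0]]
  ]
}}

```text
clock: 11.65
eef_pos: [0.6041, 0.3039, 0.0438]
tool_rot: [0.0, 0.997, 0.074, -0.001]
contact_force: [0.2, 0.5, -3.9]
finger_gap: 0.645
grip_force: 42.8
```

```bash
python3 -c "
from h import *
plan(*NEST['reel'],150,8.5)"
```

```text
shift [-15.13  22.19 -10.59] turn [0.  0.1 0. ] | at [604.1 303.9  43.8] yaw 8.5 q7 -1.86 gap 0.645 grip 42.8 t 11.7
```

{"name": "servo_tool", "arguments": {
  "moves": [
    [[0,0,-4.5,0,0,0,0],[-2.5,3.5,-9,0,0,0,0],[-5.0,7.5,-10.6,0,0,0,0],[-8.5,12.0,-10.6,0,0,0,0],[-11.0,16.5,-10.6,0,0,0,0]]
  ]
}}

```text
clock: 12.28
eef_pos: [0.5193, 0.1232, 0.151]
tool_rot: [0.0, 0.997, 0.074, 0.001]
contact_force: [0.2, -0.6, -3.1]
finger_gap: 0.645
grip_force: 43.5
```

{"name": "servo_tool", "arguments": {
  "moves": [
    [[-2,3,0,0,0,0,0],[-3.5,5,0,0,0,0,0],[-4.1,5.7,0,0,0,0,0],[-4.1,5.7,2,0,0,0,0],[-4.1,5.7,5,0,0,0,0]]
  ]
}}

```text
clock: 12.9
eef_pos: [0.4904, 0.0636, 0.1002]
tool_rot: [-0.001, 0.997, 0.075, 0.002]
contact_force: [0.4, 0.4, -3.1]
finger_gap: 0.644
grip_force: 43.6
```

{"name": "servo_tool", "arguments": {
  "moves": [
    [[0,0,0.5,0,0,0,0],[0,0,0.5,0,0,0,0],[0,0,0.5,0,0,0,0],[0,0,0.5,0,0,0,0],[0,0,0.5,0,0,0,0]]
  ]
}}

```text
clock: 13.52
eef_pos: [0.4886, 0.0623, 0.095]
tool_rot: [-0.0, 0.997, 0.074, 0.0]
contact_force: [-0.2, -0.1, -3.2]
finger_gap: 0.645
grip_force: 43.5
```

Run:
```python
from h import *
plan(*NEST['reel'],33,8.5)
from rig import viewer
cv2.imwrite("pics/s3.png",viewer.snapshot("scene")[0][60:300,120:420,::-1].repeat(2,0).repeat(2,1))
```

```text
shift [-0.12  0.    6.2 ] turn [ 0.  -0.1  0. ] | at [488.6  62.3  95. ] yaw 8.5 q7 -1.59 gap 0.645 grip 43.5 t 13.5
```

View pics/s3.png

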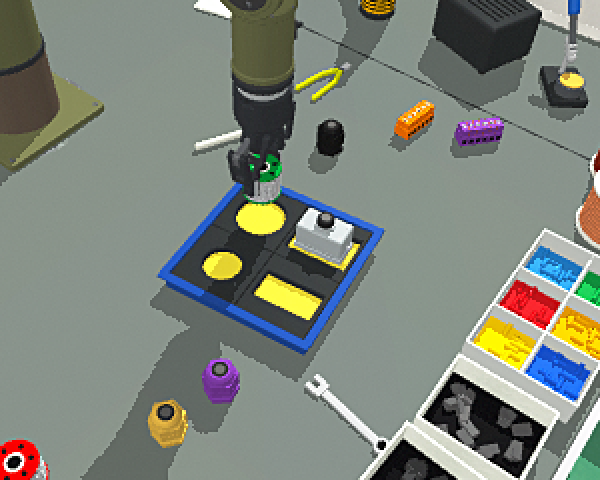

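The picture shows the hood seated at (325,235) and the green reel held upright at (263,175) over the large round pocket. Lowering.

{"name": "servo_tool", "arguments": {
  "moves": [
    [[-0.1,0,2,0,0,0,0],[-0.1,0,4,0,0,0,0],[-0.1,0,5.2,0,0,0,0],[-0.1,0,5.8,0,0,0,0],[-0.1,0,6.0,0,0,0,0]]
  ]
}}

```text
clock: 14.2
eef_pos: [0.4873, 0.062, 0.0345]
tool_rot: [0.0, 0.997, 0.074, 0.0]
contact_force: [0.4, -0.2, -2.4]
finger_gap: 0.644
grip_force: 43.5
```

{"name": "servo_tool", "arguments": {
  "moves": [
    [[0,0,0.05,0,0,0,0],[0,0,0.1,0,0,0,0],[0,0,0.15,0,0,0,0],[0,0,0.2,0,0,0,0],[0,0,0.2,0,0,0,0]]
  ]
}}

```text
clock: 14.82
eef_pos: [0.4874, 0.0621, 0.033]
tool_rot: [0.0, 0.997, 0.074, 0.0]
contact_force: [-1.4, -0.1, 4.7]
finger_gap: 0.647
grip_force: 44.4
```

{"name": "servo_tool", "arguments": {
  "moves": [
    [[0,0,0.05,0,0,0,0],[0,0,0.1,0,0,0,0],[0,0,0.15,0,0,0,0],[0,0,0.15,0,0,0,0],[0,0,0.15,0,0,0,0]]
  ]
}}

```text
clock: 15.45
eef_pos: [0.4874, 0.0621, 0.0329]
tool_rot: [-0.0, 0.997, 0.074, 0.001]
contact_force: [-4.1, 0.2, 20.6]
finger_gap: 0.645
grip_force: 46.1
```

Seated. Releasing and rising.

{"name": "servo_tool", "arguments": {
  "moves": [
    [[0,0,-0.1,0,0,0,0.85],[0,0,-0.1,0,0,0,0.85],[0,0,-0.1,0,0,0,0.85],[0,0,-1,0,0,0,0.85],[0,0,-4,0,0,0,0.85]]
  ]
}}

```text
clock: 16.08
eef_pos: [0.4863, 0.0619, 0.0707]
tool_rot: [0.0, 0.997, 0.074, -0.001]
contact_force: [-0.5, 0.2, -0.5]
finger_gap: 0.852
grip_force: 0.0
```

{"name": "servo_tool", "arguments": {
  "moves": [
    [[0,0,-3,0,0,0,0.85],[0,0,-6,0,0,0,0.85],[0,0,-9,0,0,0,1],[0,0,-10,0,0,0,1],[0,0,-10,0,0,0,1]]
  ]
}}

```text
clock: 16.7
eef_pos: [0.4874, 0.0621, 0.1714]
tool_rot: [-0.0, 0.997, 0.074, 0.001]
contact_force: [-0.3, 0.2, 0.2]
finger_gap: 1.0
grip_force: 0.0
```

```bash
python3 -c "
from h import *
plan(464.2,270.1,150,18.4)"
```

```text
shift [  0.78 -20.91   2.14] turn [ 0.  -0.1 -9.9] | at [487.4  62.1 171.4] yaw 8.5 q7 -1.59 gap 1.000 grip 0.0 t 16.7
```

{"name": "servo_tool", "arguments": {
  "moves": [
    [[0,-5,0,0,0,-2,1],[0.2,-10,0,0,0,-4,1],[0.5,-15,1.0,0,0,-7,1],[0.8,-19,2,0,0,-10,1],[0.8,-20.9,2.1,0,0,-10,1]]
  ]
}}

```text
clock: 17.32
eef_pos: [0.4625, 0.272, 0.1482]
tool_rot: [0.0, 0.987, 0.162, -0.002]
contact_force: [-0.7, -0.5, 0.6]
finger_gap: 1.0
grip_force: 0.0
```

{"name": "servo_tool", "arguments": {
  "moves": [
    [[0,0,0,0,0,0,1],[0,0,0,0,0,0,1],[0,0,0,0,0,0,1],[0,0,0,0,0,0,1],[0,0,0,0,0,0,1]]
  ]
}}

```text
clock: 17.95
eef_pos: [0.4644, 0.2695, 0.1502]
tool_rot: [0.0, 0.987, 0.16, 0.0]
contact_force: [0.1, 0.1, 0.2]
finger_gap: 1.002
grip_force: 0.0
```

Run:
```python
from h import *
plan(464.2,270.1,14,18.4)
near("wrist",.4642,.270,.02,.06)
p=near("wrist",.4642,.270,.044,.06)
cv2.imwrite("pics/w4.png",p[:,:,::-1])
near("top",.487,.062,.055,.08)
```

```text
shift [-0.   -0.07 13.62] turn [ 0.  -0.   0.1] | at [464.4 269.5 150.2] yaw 18.5 q7 -1.80 gap 1.002 grip 0.0 t 17.9
wrist (array([463.8, 271.5]), array([45.8, 39.9]), 19.5) z 0.0475 n 2496
wrist (array([463.9, 271.5]), array([34.8, 34.8]), 31.7) z 0.0492 n 1635
top (array([485.8,  63.7]), array([52.1, 53.9]), 0.8) z 0.0670 n 364
```

View pics/w4.png

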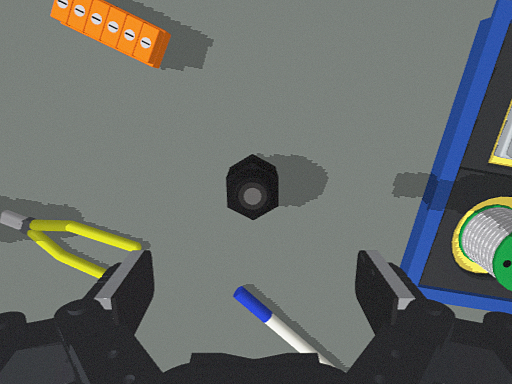

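The gland's hexagon at (252,188) shows its flats left and right, facing the fingers. Reel is seated at its pocket (top 67 mm). Grasping the gland.

{"name": "servo_tool", "arguments": {
  "moves": [
    [[0,-0.2,4,0,0,0,1],[0,-0.2,8,0,0,0,1],[0,-0.2,11,0,0,0,1],[0,-0.2,13,0,0,0,1],[0,-0.2,13.5,0,0,0,1]]
  ]
}}

```text
clock: 18.73
eef_pos: [0.463, 0.2715, 0.0139]
tool_rot: [0.0, 0.987, 0.161, -0.001]
contact_force: [-0.9, 0.0, -0.4]
finger_gap: 1.001
grip_force: 0.0
```

{"name": "servo_tool", "arguments": {
  "moves": [
    [[0,0,0,0,0,0,1],[0,0,0,0,0,0,0],[0,0,0,0,0,0,0],[0,0,0,0,0,0,0],[0,0,0,0,0,0,0]]
  ],
  "newtons": 30
}}

```text
clock: 19.35
eef_pos: [0.464, 0.2721, 0.0157]
tool_rot: [-0.0, 0.987, 0.161, 0.001]
contact_force: [0.6, 0.3, 6.5]
finger_gap: 0.461
grip_force: 31.5
```

{"name": "servo_tool", "arguments": {
  "moves": [
    [[0,0,0,0,0,0,0],[0,0,0,0,0,0,0],[0,0,-0.5,0,0,0,0],[0,0,-1.5,0,0,0,0],[0,0,-3.0,0,0,0,0]]
  ]
}}

```text
clock: 19.98
eef_pos: [0.4634, 0.2716, 0.0457]
tool_rot: [0.0, 0.987, 0.161, -0.0]
contact_force: [0.1, -0.6, -0.8]
finger_gap: 0.466
grip_force: 30.9
```

```bash
python3 -c "
from h import *
plan(*NEST['gland'],150,8.5)"
```

```text
shift [ -6.18  30.89 -10.42] turn [ 0.  0. 10.] | at [463.4 271.6  45.7] yaw 18.5 q7 -1.80 gap 0.466 grip 30.9 t 20.0
```

{"name": "servo_tool", "arguments": {
  "moves": [
    [[0,0,-4.5,0,0,0,0],[-0.8,4,-9,0,0,2,0],[-1.6,8.5,-10.4,0,0,4,0],[-2.6,13.5,-10.4,0,0,6,0],[-3.7,18.5,-10.4,0,0,10,0]]
  ]
}}

```text
clock: 20.6
eef_pos: [0.4877, 0.0832, 0.1504]
tool_rot: [-0.0, 0.997, 0.073, 0.001]
contact_force: [0.8, -0.2, -0.9]
finger_gap: 0.46
grip_force: 30.9
```

```bash
python3 -c "
from h import *
plan(*NEST['gland'],150,8.5)"
```

```text
shift [-0.32 12.49  0.04] turn [-0.  -0.1 -0.1] | at [487.7  83.2 150.4] yaw 8.4 q7 -1.64 gap 0.460 grip 30.9 t 20.6
```

{"name": "servo_tool", "arguments": {
  "moves": [
    [[-0.1,4.5,0,0,0,0,0],[-0.2,9,0,0,0,0,0],[-0.3,12,0,0,0,0,0],[-0.3,12.5,1,0,0,0,0],[-0.3,12.5,3,0,0,0,0]]
  ]
}}

```text
clock: 21.22
eef_pos: [0.5034, -0.0389, 0.1194]
tool_rot: [-0.0, 0.997, 0.074, 0.001]
contact_force: [0.8, 0.4, -0.5]
finger_gap: 0.459
grip_force: 30.9
```

{"name": "servo_tool", "arguments": {
  "moves": [
    [[0,0,1,0,0,0,0],[0,0,2,0,0,0,0],[0,0,2.5,0,0,0,0],[0,0,2.5,0,0,0,0],[0,0,2.5,0,0,0,0]]
  ]
}}

```text
clock: 21.85
eef_pos: [0.503, -0.0394, 0.0944]
tool_rot: [0.0, 0.997, 0.074, 0.0]
contact_force: [0.2, 0.4, 0.5]
finger_gap: 0.457
grip_force: 30.9
```

```bash
python3 -c "
from h import *
plan(*NEST['gland'],33.5,8.5)"
```

```text
shift [-0.04  0.14  6.09] turn [ 0. -0.  0.] | at [503.  -39.4  94.4] yaw 8.5 q7 -1.44 gap 0.457 grip 30.9 t 21.9
```

{"name": "servo_tool", "arguments": {
  "moves": [
    [[0,0.1,2,0,0,0,0],[0,0.1,4,0,0,0,0],[0,0.1,5.2,0,0,0,0],[0,0.1,5.7,0,0,0,0],[0,0.1,5.9,0,0,0,0]]
  ]
}}

```text
clock: 22.48
eef_pos: [0.5031, -0.0404, 0.0352]
tool_rot: [0.0, 0.997, 0.074, 0.0]
contact_force: [0.1, -0.1, -0.9]
finger_gap: 0.459
grip_force: 30.9
```

{"name": "servo_tool", "arguments": {
  "moves": [
    [[0,0,0.05,0,0,0,0],[0,0,0.1,0,0,0,0],[0,0,0.15,0,0,0,0],[0,0,0.2,0,0,0,0],[0,0,0.2,0,0,0,0]]
  ]
}}

```text
clock: 23.1
eef_pos: [0.5031, -0.0404, 0.0337]
tool_rot: [0.0, 0.997, 0.074, 0.0]
contact_force: [-1.1, -0.4, 6.2]
finger_gap: 0.463
grip_force: 31.6
```

Seated (6 N). Releasing and rising.

{"name": "servo_tool", "arguments": {
  "moves": [
    [[0,0,-0.05,0,0,0,0.7],[0,0,-0.05,0,0,0,0.7],[0,0,-0.05,0,0,0,0.7],[0,0,-1,0,0,0,0.7],[0,0,-4,0,0,0,0.7]]
  ]
}}

```text
clock: 23.72
eef_pos: [0.502, -0.0403, 0.0729]
tool_rot: [-0.0, 0.997, 0.074, -0.001]
contact_force: [-0.9, 0.4, 0.1]
finger_gap: 0.699
grip_force: 0.0
```

{"name": "servo_tool", "arguments": {
  "moves": [
    [[0,0,-3,0,0,0,0.7],[0,0,-6,0,0,0,0.7],[0,0,-9,0,0,0,0.7],[0,0,-10,0,0,0,0.6],[0,0,-10,0,0,0,0.6]]
  ]
}}

```text
clock: 24.35
eef_pos: [0.5031, -0.0404, 0.1735]
tool_rot: [0.0, 0.997, 0.074, 0.001]
contact_force: [0.2, 0.5, 0.4]
finger_gap: 0.599
grip_force: 0.0
```

```bash
python3 -c "
from h import *
plan(545,405.8,150,84)"
```

```text
shift [ 10.75 -43.51   2.35] turn [  0.1  -0.  -75.5] | at [503.1 -40.4 173.5] yaw 8.5 q7 -1.44 gap 0.599 grip 0.0 t 24.4
```

{"name": "servo_tool", "arguments": {
  "moves": [
    [[1.2,-5,0,0,0,-8,0.6],[2.5,-10,0,0,0,-16,0.6],[3.7,-15,0,0,0,-24,0.6],[5,-20,0,0,0,-32,0.6],[6.2,-25,0,0,0,-40,0.6]]
  ]
}}

```text
clock: 24.98
eef_pos: [0.5265, 0.2173, 0.1715]
tool_rot: [0.0, 0.911, 0.413, -0.001]
contact_force: [0.6, -1.3, -0.3]
finger_gap: 0.601
grip_force: 0.0
```

```bash
python3 -c "
from h import *
plan(545,405.8,150,84)"
```

```text
shift [ 15.4  -11.02   2.12] turn [ -0.1   0.1 -35.2] | at [526.5 217.3 171.5] yaw 48.8 q7 -1.34 gap 0.601 grip 0.0 t 25.0
```

{"name": "servo_tool", "arguments": {
  "moves": [
    [[4,-3,0,0,0,-8,0.6],[8,-6,0,0,0,-16,0.6],[12,-9,1,0,0,-24,0.6],[15,-10.5,2,0,0,-31,0.6],[15.4,-11,2.1,0,0,-35.2,0.6]]
  ]
}}

```text
clock: 25.6
eef_pos: [0.5449, 0.4068, 0.1488]
tool_rot: [-0.001, 0.743, 0.67, -0.001]
contact_force: [-0.6, 0.2, 0.4]
finger_gap: 0.6
grip_force: 0.0
```

{"name": "servo_tool", "arguments": {
  "moves": [
    [[0,0,0,0,0,0,0.6],[0,0,0,0,0,0,0.6],[0,0,0,0,0,0,0.6],[0,0,0,0,0,0,0.6],[0,0,0,0,0,0,0.6]]
  ]
}}

```text
clock: 26.22
eef_pos: [0.547, 0.4041, 0.1523]
tool_rot: [0.0, 0.745, 0.667, 0.0]
contact_force: [-0.1, 0.3, -0.9]
finger_gap: 0.6
grip_force: 0.0
```

Run:
```python
from h import *
plan(545,405.8,19,84)
near("wrist",.545,.4058,.022,.06)
p=near("wrist",.545,.4058,.01,.06)
cv2.imwrite("pics/w5.png",p[:,:,::-1])
near("top",.503,-.041,.055,.08)
```

```text
shift [ 0.15 -0.22 13.33] turn [ 0.  -0.  -0.3] | at [547.  404.1 152.3] yaw 83.7 q7 -1.06 gap 0.600 grip 0.0 t 26.2
wrist (array([545. , 406.7]), array([72.2, 24.2]), 83.5) z 0.0314 n 2674
wrist (array([545.2, 406.6]), array([72.2, 28.1]), 83.4) z 0.0313 n 3002
top (array([501.5, -39.9]), array([39.9, 42.8]), 37.5) z 0.0668 n 205
```

View pics/w5.png

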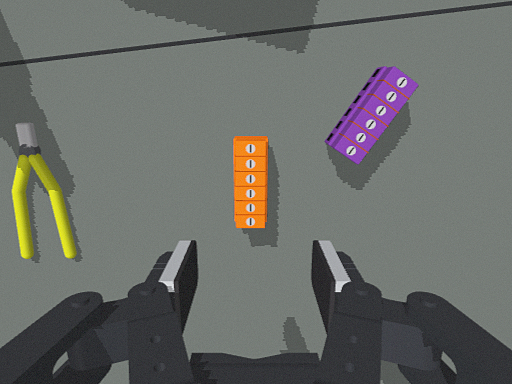

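The orange block at (251,182) is aligned with the tool, and the purple one (373,115) stays clear of the fingers. Gland is seated. Grasping the block on its 24 mm upper part.

{"name": "servo_tool", "arguments": {
  "moves": [
    [[0.2,-0.2,4,0,0,0,0.6],[0.2,-0.2,8,0,0,0,0.6],[0.2,-0.2,11,0,0,0,0.6],[0.2,-0.2,13,0,0,0,0.6],[0.2,-0.2,13.3,0,0,0,0.6]]
  ]
}}

```text
clock: 27.0
eef_pos: [0.5445, 0.406, 0.0179]
tool_rot: [0.0, 0.745, 0.667, -0.001]
contact_force: [-0.4, 0.2, 1.1]
finger_gap: 0.603
grip_force: 0.0
```

{"name": "servo_tool", "arguments": {
  "moves": [
    [[0,0,0,0,0,0,0.6],[0,0,0,0,0,0,0],[0,0,0,0,0,0,0],[0,0,0,0,0,0,0],[0,0,0,0,0,0,0]]
  ],
  "newtons": 35
}}

```text
clock: 27.62
eef_pos: [0.546, 0.4071, 0.0205]
tool_rot: [0.0, 0.745, 0.667, 0.001]
contact_force: [-1.1, -0.5, 6.3]
finger_gap: 0.27
grip_force: 35.3
```

{"name": "servo_tool", "arguments": {
  "moves": [
    [[0,0,0,0,0,0,0],[0,0,0,0,0,0,0],[0,0,-0.4,0,0,0,0],[0,0,-0.8,0,0,0,0],[0,0,-1.5,0,0,0,0]]
  ]
}}

```text
clock: 28.25
eef_pos: [0.5447, 0.4061, 0.034]
tool_rot: [0.0, 0.745, 0.667, -0.001]
contact_force: [0.5, 0.2, -0.7]
finger_gap: 0.272
grip_force: 34.5
```

```bash
python3 -c "
from h import *
plan(*NEST['block'],140,8.5)"
```

```text
shift [-42.24  10.78 -10.57] turn [ 0.   0.1 75.2] | at [544.7 406.1  34. ] yaw 83.7 q7 -1.10 gap 0.272 grip 34.5 t 28.2
```

{"name": "servo_tool", "arguments": {
  "moves": [
    [[0,0,-4,0,0,4,0],[-3.5,1,-8,0,0,12,0],[-8,2,-10.6,0,0,20,0],[-13,3.3,-10.6,0,0,28,0],[-18,4.6,-10.6,0,0,36,0]]
  ]
}}

```text
clock: 28.88
eef_pos: [0.5715, 0.2212, 0.1411]
tool_rot: [0.0, 0.915, 0.403, 0.001]
contact_force: [0.5, -1.2, -1.6]
finger_gap: 0.271
grip_force: 34.5
```

```bash
python3 -c "
from h import *
plan(*NEST['block'],140,8.5)"
```

```text
shift [-15.86  19.19   0.1 ] turn [ 0.  -0.1 39. ] | at [571.5 221.2 141.1] yaw 47.5 q7 -1.34 gap 0.271 grip 34.5 t 28.9
```

{"name": "servo_tool", "arguments": {
  "moves": [
    [[-3,3.6,0,0,0,8,0],[-6.5,7.8,0,0,0,17,0],[-10,12,0,0,0,26,0],[-13.5,16.2,0,0,0,34,0],[-15.9,19.2,0,0,0,39,0]]
  ]
}}

```text
clock: 29.5
eef_pos: [0.6062, -0.0277, 0.1405]
tool_rot: [0.001, 0.997, 0.073, 0.0]
contact_force: [0.5, 0.3, -0.1]
finger_gap: 0.265
grip_force: 34.6
```

{"name": "servo_tool", "arguments": {
  "moves": [
    [[0,0,0,0,0,0,0],[0,0,1,0,0,0,0],[0,0,3,0,0,0,0],[0,0,4.5,0,0,0,0],[0,0,5,0,0,0,0]]
  ]
}}

```text
clock: 30.12
eef_pos: [0.6052, -0.023, 0.0887]
tool_rot: [-0.0, 0.997, 0.077, -0.001]
contact_force: [-0.4, 0.1, -0.2]
finger_gap: 0.269
grip_force: 34.6
```

Run:
```python
from h import *
plan(*NEST['block'],38,8.5)
from rig import viewer
cv2.imwrite("pics/w6.png",viewer.snapshot("wrist")[0][:,:,::-1])
```

```text
shift [0.02 0.25 5.07] turn [-0.1  0.1  0.3] | at [605.2 -23.   88.7] yaw 8.8 q7 -1.47 gap 0.269 grip 34.6 t 30.1
```

View pics/w6.png

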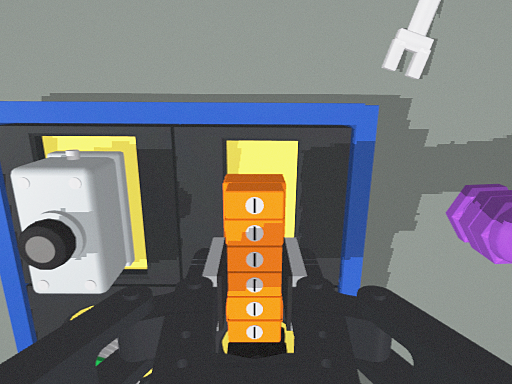

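The block (254,205) hangs level over the narrow pocket (225–299, 140), which agrees with the computed 2.5 mm correction. Lowering.

{"name": "servo_tool", "arguments": {
  "moves": [
    [[0,0.3,1.5,0,0,0,0],[0,0.3,3,0,0,0,0],[0,0.3,4.2,0,0,0,0],[0,0.3,4.7,0,0,0,0],[0,0.3,4.9,0,0,0,0]]
  ]
}}

```text
clock: 30.8
eef_pos: [0.6066, -0.0272, 0.0407]
tool_rot: [-0.0, 0.997, 0.076, -0.0]
contact_force: [-0.4, 0.8, -0.2]
finger_gap: 0.263
grip_force: 34.6
```

{"name": "servo_tool", "arguments": {
  "moves": [
    [[0,0,0.05,0,0,0,0],[0,0,0.1,0,0,0,0],[0,0,0.15,0,0,0,0],[0,0,0.2,0,0,0,0],[0,0,0.2,0,0,0,0]]
  ]
}}

```text
clock: 31.42
eef_pos: [0.6066, -0.0273, 0.0391]
tool_rot: [0.0, 0.997, 0.076, 0.0]
contact_force: [0.5, 0.3, -0.7]
finger_gap: 0.267
grip_force: 34.6
```

{"name": "servo_tool", "arguments": {
  "moves": [
    [[0,0,0.05,0,0,0,0],[0,0,0.1,0,0,0,0],[0,0,0.15,0,0,0,0],[0,0,0.2,0,0,0,0],[0,0,0.2,0,0,0,0]]
  ]
}}

```text
clock: 32.05
eef_pos: [0.6066, -0.0273, 0.0384]
tool_rot: [0.0, 0.997, 0.076, 0.0]
contact_force: [-3.4, 0.1, 10.4]
finger_gap: 0.269
grip_force: 35.9
```

Seated (10 N). Releasing and rising.

{"name": "servo_tool", "arguments": {
  "moves": [
    [[0,0,-0.1,0,0,0,0.5],[0,0,-0.1,0,0,0,0.5],[0,0,-0.1,0,0,0,0.5],[0,0,-1,0,0,0,0.5],[0,0,-4,0,0,0,0.5]]
  ]
}}

```text
clock: 32.67
eef_pos: [0.6053, -0.0272, 0.0765]
tool_rot: [-0.0, 0.997, 0.076, -0.002]
contact_force: [0.4, 0.5, 0.4]
finger_gap: 0.501
grip_force: 0.0
```

{"name": "servo_tool", "arguments": {
  "moves": [
    [[0,0,-4,0,0,0,0.5],[-1,0,-8,0,0,0,0.5],[-4,0,-13,0,0,0,0.5],[-8,0,-16,0,0,0,0.5],[-12,0,-16,0,0,0,0.5]]
  ]
}}

```text
clock: 33.3
eef_pos: [0.4886, -0.0458, 0.2399]
tool_rot: [0.0, 0.997, 0.076, 0.003]
contact_force: [0.1, -0.4, 0.1]
finger_gap: 0.497
grip_force: 0.0
```

{"name": "servo_tool", "arguments": {
  "moves": [
    [[-1,5,0,0,0,0,0.5],[-2,10,0,0,0,0,0.5],[-3,15,0,0,0,0,0.5],[-3,18,0,0,0,0,0.5],[-3,20,0,0,0,0,0.5]]
  ]
}}

```text
clock: 33.92
eef_pos: [0.4884, -0.2494, 0.2375]
tool_rot: [0.0, 0.997, 0.075, 0.0]
contact_force: [-0.1, -0.1, 0.9]
finger_gap: 0.5
grip_force: 0.0
```

Run:
```python
from h import *
from rig import viewer
for n in("top","scene"):
    for k,z0,z1 in(("hood",.055,.07),("reel",.055,.08),("gland",.055,.08),("block",.042,.06)): print(k,np.round(NEST[k],1),end=" "); near(n,NEST[k][0]/1000,NEST[k][1]/1000,z0,z1)
    for x,y in((.518,-.4145),(.608,-.264)): near(n,x,y,.042,.07)
a=viewer.snapshot("top")[0][130:270,180:440,::-1]; cv2.imwrite("pics/end.png",cv2.resize(a,(780,420),interpolation=2))
```

```text
hood [590.3  77.4] top (array([588.1,  80.1]), array([74.1, 42.1]), 8.7) z 0.0647 n 365
reel [487.5  62. ] top (array([485.9,  63.8]), array([54.2, 52.1]), 89.0) z 0.0671 n 364
gland [502.9 -40.8] top (array([501.1, -39.5]), array([42.6, 40. ]), 68.8) z 0.0665 n 204
block [605.7 -25.4] top (array([604.1, -26.7]), array([72.6, 24.2]), 8.5) z 0.0511 n 251
top (array([ 497.1, -411.8]), array([15.7, 29.4]), 16.0) z 0.0485 n 56
top (array([ 608.7, -263.3]), array([37.7, 37. ]), 56.6) z 0.0498 n 151
hood [590.3  77.4] scene (array([591. ,  80.3]), array([72.4, 44.6]), 8.8) z 0.0641 n 280
reel [487.5  62. ] scene (array([487.7,  63.6]), array([54.6, 53.9]), 74.4) z 0.0663 n 246
gland [502.9 -40.8] scene (array([506.2, -41.7]), array([38.8, 37.5]), 41.8) z 0.0660 n 159
block [605.7 -25.4] scene (array([606.7, -26.9]), array([72.9, 25.7]), 7.9) z 0.0504 n 240
scene (array([ 521.4, -414.1]), array([53.8, 55.1]), 87.5) z 0.0483 n 474
scene (array([ 611.2, -264.4]), array([36. , 36.4]), 50.2) z 0.0498 n 183
```

View pics/end.png

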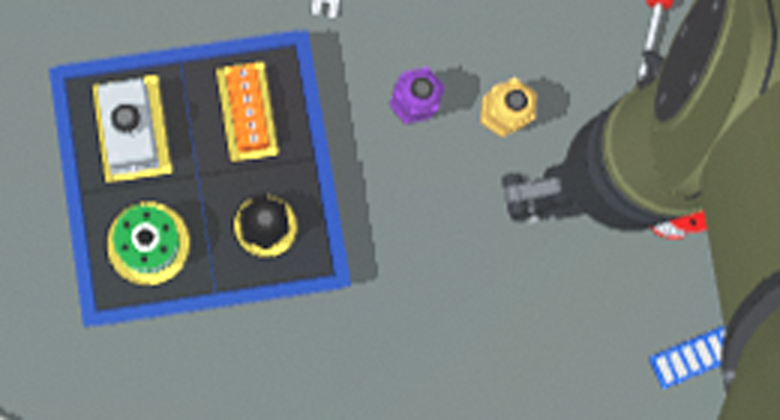

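All four parts sit upright on their pocket floors: hood (125,118), block (247,112), reel (146,238) and gland (265,220), each within 4 mm of centre. The red reel and brass gland are unmoved.

```bash
python3 -c "
from rig import job
print(job.hand_in())"
```

```text
the job is handed in; nothing more can be done
None
```

I packed all four kit parts upright in their own pockets, each measured within 4 mm of its pocket centre and resting on the floor. The red reel and brass gland were not moved, and I handed the job in at about 34 s; no verdict was shown.

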